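# Strip a pile of gearbox parts onto their outline tiles

### The arm

A 6-joint arm with a two-finger parallel gripper is mounted at the origin on the work surface. World frame = base frame: x ahead of the robot, y to its left, z up, the work surface at z = 0. Lengths are in mm, angles in rad, forces in N, time in s.
With the tool pointing down it reaches from about 275 to 750 mm from the base axis. Payload 10.2 kg.
Tool frame: the origin (TCP) lies midway between the tips of the shut fingers; the grasp point (between the pads) lies 19 mm behind it; z points along the fingers, y is the line along which they close (so a half turn about z gives the same grasp; the last joint's range is limited). The gripper opens to 85 mm and grips with 20 to 120 N. Pads are 22 mm wide; open, the fingers measure 114 mm over their backs; the gripper's body (76 mm by 85 mm) begins 54 mm behind the grasp point. The pads swing forward as they close: fully open they stand 13 mm farther back than shut.
Start: joints at [-1.443, 0.313, 1.498, -0, 1.331, -0.223], TCP at [180.403, -493.037, 206.694] pointing down, gripper open.
Joint ranges: [-2.94, 2.94], [-0.97, 2.17], [0.19, 2.56], [-1.23, 4.37], [0.02, 3.11], [-2.88, 2.88]. Speed limits (rad/s): [2.39, 2.39, 3.01, 3.14, 3.14, 3.14].

### API

Orientations are given as a unit quaternion [x, y, z, w].
In Python, from cell import bot, viewer, job gives the robot as it stands. The module is installed in compiled form; this text tells all that it offers.
- The arm moves only by the tool carry_out, never from a script. Its argument "motion" is a list that holds one entry, the list of rows, each a list of 6 numbers: the shift along the world's x, y, z in mm, then the turn, a rotation vector about the world's x, y, z in rad. In form: [[[x, y, z, rx, ry, rz], ...]]. A call has 1 to 10 rows; each row shifts and turns the commanded pose from where the row before left it; what a row does not reach is not made up. A row lasts 1/12 s, in which the tool goes at most 41.7 mm and 7.16 degrees, less where a joint would pass 70% of its speed; a pose out of reach is approached as far as the arm can. A call is refused whole if a number of a shift passes 41.7 or a number of a turn 0.125, either way. A call with a gripper value outside its range is refused whole. "hand" is the finger opening in mm, from 0 to 85.4, set as the call begins (left out, the last holds). The fingers move at their own pace and stop on an object; the grip force is fixed at half the most. Time passes only in rows, so rows that do not move let the fingers close. It gives the time, the measured TCP pose, the force, the opening and the grip force at its end, in the units of the state.
- bot.observe(): the state, without advancing time (a new reading comes with each control period).
- viewer.camera(name): name is "scene" or "top" or "wrist"; returns a dict with "color" (400x640x3 uint8, red, green, blue), "intrinsics" (3x3 intrinsics, pixels), "position" and "orientation" of the camera in the world; the wrist camera has in their place "mount" (4x4, takes a point from camera to tool coordinates, whose origin is the TCP and whose axes are the flange's). Camera axes: x right, y down, z forward; pixel columns grow to the right and rows downward; lengths in mm; the calibration is good to about 2 mm. The wrist camera is an equidistant fisheye: a pixel r from the principal point sees the ray r / f radians off the axis. A picture is of the moment at which its call begins: read the wrist's pose just before it. There is no depth.
- job.close_job(): hands the job in; it is judged then, once.
The state is a dict: "time": time; "joint_positions": joint angles; "dq": joint speeds; "tau": joint torques, N m; "tcp_pos": TCP position; "ee_rot": TCP orientation; "wrist_force": force on the tool from outside, world axes, zero at the start; "wrist_torque": the same for the moment, N m; "gripper_width": finger opening in mm; "gripper_force": force on a finger pad.
Only numpy, scipy, OpenCV 4.12 (cv2) and the standard library are available. Lean on these libraries where they do the work, as an engineer would, in place of code of your own. Each camera call takes 0.05 s, during which the arm holds its last target. There are 200 camera calls.

### The job

Take the pile of gearbox parts apart and lay each part flat, same side up, in the middle of the black tile that has its own shape painted on it: the hexagon nut, the toothed gear, the round bearing and the long cover, the cover lined up with its painted outline. Leave the jar and the spanner where they are.

Things in the scene. Friction and masses are not known exactly. Their poses are not given: they have to be found in the camera images.
- nut_mid (a point): Bright steel hexagon nut with a hole, 36 mm across flats, 42 mm across corners, 20 mm thick, 0.11 kg; at the start it lies on top of the gear. Point: its centre, half-way up. z is up; x goes through the middle of a flat (flats face along x and every 60 degrees from it).
- gear_mid (a point): Dark steel spur gear, 62 mm over its 16 teeth (squeezed as a plain 62 mm disc), 20 mm thick, about 0.32 kg; at the start it lies on one end of the cover, with the nut on top. Its centre is then 40 mm from the cover's centre along the cover's length, give or take 3 mm, at either end. Point: its centre, half-way up. z is up.
- bearing_mid (a point): Round steel ball bearing with a black ring on its face, 47 mm outside diameter, 20 mm thick, about 0.16 kg; at the start it lies on the other end of the cover, about 80 mm from the gear. Point: its centre, half-way up. z is up.
- cover_mid (a point): Long aluminium cover plate with round ends, 156 mm long, 56 mm wide, 20 mm thick, solid, about 0.42 kg; it lies on the bench under the other parts. Point: its centre, half-way up. x is along its length, y across it, z up; both ways round are alike.
- nut_tile_top (a point): Square black rubber tile, 96 x 96 x 5 mm, fixed on the bench, with a white hexagon ring of the nut's size painted in the middle. Point: the middle of its top face. z is up.
- gear_tile_top (a point): Square black rubber tile, 96 x 96 x 5 mm, fixed, with a white solid toothed wheel of the gear's size (small black middle) painted in the middle. Point: the middle of its top face. z is up.
- bearing_tile_top (a point): Square black rubber tile, 96 x 96 x 5 mm, fixed, with two thin white concentric rings of the bearing's size painted in the middle. Point: the middle of its top face. z is up.
- cover_tile_top (a point): Long black rubber tile, 184 x 84 x 5 mm, fixed, with a white long shape with round ends, of the cover's size, painted in the middle. Point: the middle of its top face. x is along its length, z up.
- jar_mid (a point): Bystander: upright glass jar, 68 mm in diameter, 85 mm high, with a steel lid. Point: its centre, half-way up.
- spanner: Bystander: steel spanner 190 mm long lying on the bench beyond the tiles, along its x. Point: the middle of its underside.
Mind the look-alikes: they are no part of the job. Leave any blue look-alike of the part that bears bearing_mid alone.

How it is judged:
By the outcome, as a careful person would: the job done as asked, in the order asked, and still so for the second after the job is handed in, with the robot touching nothing.
It also fails if it takes over 128 s, if anything falls off the work surface, if the arm or the gripper's body presses on something with over 40 N, if the wrist force passes 120 N, or if a joint passes its speed limit or range.

## Working session

There is one attempt and no reset: what is moved stays moved. The work goes in short steps, Python scripts to look and compute and a tool call to move; the robot and the scene stay as the last step left them, time stands still between calls to the robot, and variables do not carry over. Pictures are saved under pics/ and viewed, at most 14 in all, crops included, and the job is handed in when it is done.

Besides the shell and the picture viewer there is one more tool, called after "Request:" as a command line: name --argument value ..., lists and objects as JSON in quotes. carry_out: Moves the arm, as the interface text tells. Its arguments: {"type":"object","properties":{"motion":{"type":"array"},"hand":{"type":"number"}},"required":["motion"]}

```bash
mkdir -p pics; cat > h.py <<'E'
import numpy as np, cv2
from scipy.spatial.transform import Rotation as R
from cell import bot, viewer, job
def snap(name, fn=None):
    s=bot.observe(); c=viewer.camera(name); c['s']=s
    if fn: cv2.imwrite(f'pics/{fn}.png', c['color'][:,:,::-1])
    return c
def cast(c, px, z):
    """pixels (n,2) -> points on plane z, for fixed cameras"""
    px=np.atleast_2d(np.float64(px)); K=np.array(c['intrinsics'])
    d=np.c_[px,np.ones(len(px))]@np.linalg.inv(K).T
    if 'mount' in c:
        r=np.linalg.norm(d[:,:2],axis=1)+1e-12
        d=np.c_[d[:,:2]/r[:,None]*np.sin(r)[:,None],np.cos(r)]
        M=np.array(c['mount']); T=R.from_quat(c['s']['ee_rot'])
        p=T.apply(M[:3,3])+c['s']['tcp_pos']; d=T.apply(d@M[:3,:3].T)
    else:
        o=np.array(c['orientation']); T=R.from_quat(o) if o.size==4 else R.from_matrix(o)
        p=np.array(c['position']); d=T.apply(d)
    return p+d*((z-p[2])/d[:,2])[:,None]
E
python3 - <<'E'
from h import *
for n in ('top','scene','wrist'):
    c=snap(n,n+'0'); print(n,{k:np.round(np.array(v),3).tolist() for k,v in c.items() if k not in('color','s')})
print(bot.observe())
E
```

```text
top {'intrinsics': [[413.999, 0.0, 317.018], [0.0, 413.999, 204.363], [0.0, 0.0, 1.0]], 'position': [505.022, -17.462, 1255.877], 'orientation': [-0.698, 0.715, -0.02, 0.036]}
scene {'intrinsics': [[361.173, 0.0, 318.945], [0.0, 361.173, 205.887], [0.0, 0.0, 1.0]], 'position': [1059.019, -658.038, 602.24], 'orientation': [0.841, 0.266, -0.132, -0.452]}
wrist {'intrinsics': [[309.707, 0.0, 320.58], [0.0, 309.707, 197.369], [0.0, 0.0, 1.0]], 'mount': [[-0.001, -0.948, -0.319, 82.38], [1.0, -0.001, -0.0, 0.657], [-0.0, -0.319, 0.948, -166.38], [0.0, 0.0, 0.0, 1.0]]}
{'time': 0.15, 'joint_positions': array([-1.44339853e+00,  3.13338666e-01,  1.49826890e+00, -6.54305154e-05,
        1.33098301e+00, -2.23446680e-01]), 'dq': array([-2.24829559e-04, -3.32504257e-03, -2.67925106e-03,  3.49664797e-05,
        1.08233336e-03, -8.63936293e-04]), 'tau': array([ 9.02247757e-04, -4.12373221e+01, -2.59795922e+01, -1.92223397e-04,
        3.23225089e-03, -3.03617901e-05]), 'tcp_pos': array([ 180.35749821, -492.81337601,  206.25536501]), 'ee_rot': array([ 9.84651454e-01,  1.74531559e-01, -7.78540931e-06, -4.99910813e-04]), 'wrist_force': array([-0.58459018, -0.56809687,  0.28419005]), 'wrist_torque': array([ 0.01437796, -0.00365179, -0.06624575]), 'gripper_force': 0.0, 'gripper_width': 85.3886794290672}
```

View pics/top0.png

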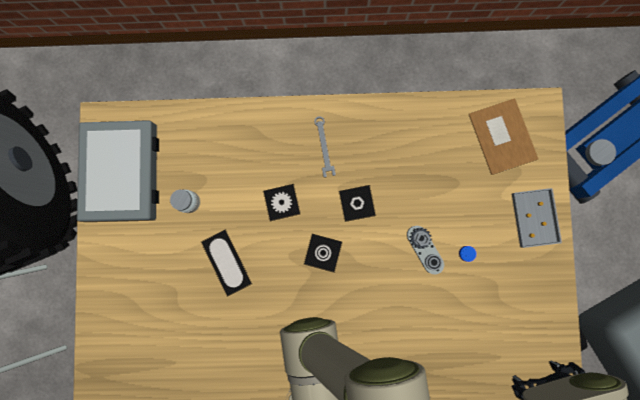

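View pics/scene0.png

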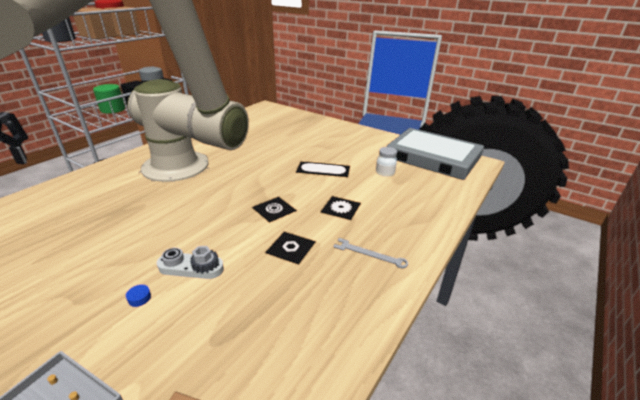

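The top view shows the gear tile at (282,202), nut tile (357,203), bearing tile (323,253), cover tile (227,263), the pile around (425,250), and the blue look-alike at (468,254). The scene view agrees; nut is on the gear on the cover end farther from the robot.

```bash
python3 - <<'E'
from h import *
c=snap('top'); im=c['color']; g=im.max(2)
m=(g<60).astype(np.uint8)*255; m[:170]=0;m[300:]=0;m[:,:195]=0;m[:,390:]=0
for k in cv2.findContours(m,cv2.RETR_EXTERNAL,cv2.CHAIN_APPROX_NONE)[0]:
    if cv2.contourArea(k)<300: continue
    w=cast(c,k[:,0,:],5)[:,:2].astype(np.float32); (x,y),s,a=cv2.minAreaRect(w)
    x0,y0,bw,bh=cv2.boundingRect(k); hull=cv2.convexHull(w)
    wm=np.zeros_like(m); cv2.drawContours(wm,[cv2.convexHull(k)],-1,255,-1); wm=cv2.erode(wm,np.ones((5,5)))
    ys,xs=np.nonzero((wm>0)&(g>130)); wp=cast(c,np.c_[xs,ys],5)[:,:2]
    print('tile',round(x,1),round(y,1),np.round(s,1),round(a,1),'white',wp.mean(0).round(1),'ang',np.degrees(np.arctan2(*np.linalg.svd(wp-wp.mean(0))[2][0][::-1])).round(1))
print('pile gear/bearing/blue',cast(c,[[421,238],[433,262]],20).round(0),cast(c,[[468,254]],20).round(0))
print(cast(c,[[419,231]],60).round(0))
cv2.imwrite('pics/crop1.png',cv2.resize(im[210:290,380:500,::-1],None,fx=6,fy=6,interpolation=cv2.INTER_CUBIC))
E
```

```text
tile 458.3 -3.1 [91.6 92. ] 73.7 white [457.8  -3.4] ang -70.7
tile 435.3 289.4 [179.8  80.2] 25.7 white [434.7 289.6] ang -154.1
tile 605.3 -110.2 [92.2 90.9] 9.4 white [ 605.1 -110.1] ang 103.9
tile 613.4 118.9 [92.2 91.4] 11.9 white [613.5 118.7] ang -66.4
pile gear/bearing/blue [[ 495. -295.   20.]
 [ 424. -327.   20.]] [[ 445. -431.   20.]]
[[ 516. -281.   60.]]
```

View pics/crop1.png

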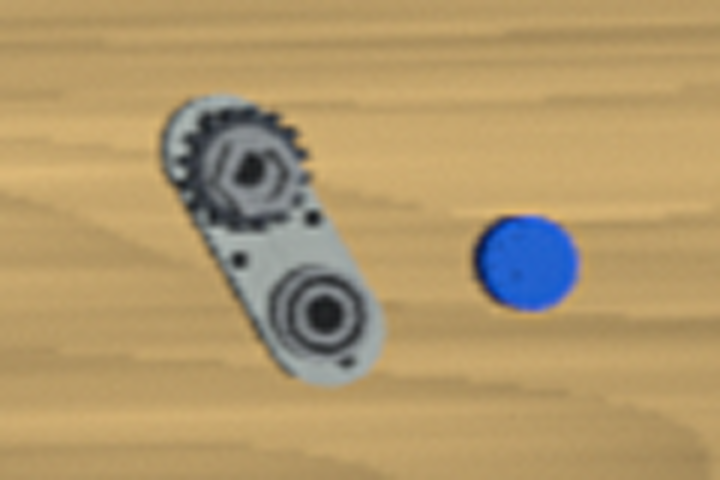

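Request:
carry_out --motion '[[[30, 19, 0, 0, 0, 0], [30, 19, 0, 0, 0, 0], [30, 19, 0, 0, 0, 0], [30, 19, 0, 0, 0, 0], [30, 19, 0, 0, 0, 0], [30, 19, 0, 0, 0, 0], [30, 19, 0, 0, 0, 0], [30, 19, 0, 0, 0, 0], [30, 19, 0, 0, 0, 0], [30, 19, 0, 0, 0, 0]]]'

```text
time: 1.03
tcp_pos: [481.7, -301.7, 206.6]
ee_rot: [0.985, 0.175, -0.0, -0.0]
wrist_force: [-0.1, -1.0, 0.2]
gripper_width: 85.3
gripper_force: 0.0
```

Request:
carry_out --motion '[[[0, 0, 0, 0, 0, 0], [0, 0, 0, 0, 0, 0]]]'

```text
time: 1.2
tcp_pos: [481.3, -301.9, 206.2]
ee_rot: [0.984, 0.176, -0.0, -0.0]
wrist_force: [-0.6, -0.1, 0.4]
gripper_width: 85.7
gripper_force: 0.0
```

```bash
python3 - <<'E'
from h import *
c=snap('wrist','w1'); np.savez('w1.npz',color=c['color']); print(c['s']['tcp_pos'],c['s']['ee_rot'])
E
```

```text
[ 481.28747808 -301.91820027  206.22578456] [ 9.84408572e-01  1.75896653e-01 -2.51018023e-04 -2.61566504e-04]
```

View pics/w1.png

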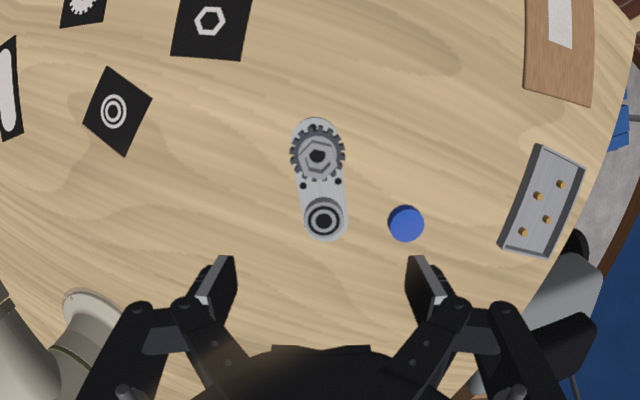

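The wrist view shows the nut/gear at (317,156), bearing (323,220), blue disc (406,223), nut tile (210,21), bearing tile (113,111). I compare with the top camera.

```bash
python3 - <<'E'
from h import *
c=snap('wrist'); t=snap('top'); im=c['color']
print('wrist: nut',cast(c,[[317,156]],60),'bear',cast(c,[[323,220]],40),'blue',cast(c,[[406,223]],20),'nuttile',cast(c,[[210,21]],5),'btile',cast(c,[[113,111]],5))
print('top: nut',cast(t,[[421.7,238]],60),'bear',cast(t,[[433.8,262.5]],40),'blue',cast(t,[[467.8,253.8]],20))
cv2.imwrite('pics/crop2.png',cv2.resize(im[110:250,270:370,::-1],None,fx=4.2,fy=4.2,interpolation=cv2.INTER_CUBIC))
E
```

```text
wrist: nut [[ 499.70663773 -292.40194362   60.        ]] bear [[ 427.43929386 -325.77484163   40.        ]] blue [[ 451.31959604 -429.78772802   20.        ]] nuttile [[ 606.74829309 -114.76238917    5.        ]] btile [[460.97369633  -6.67178678   5.        ]]
top: nut [[ 495.34302768 -288.33212508   60.        ]] bear [[ 423.74954778 -324.71227119   40.        ]] blue [[ 445.70394297 -430.25464701   20.        ]]
```

View pics/crop2.png

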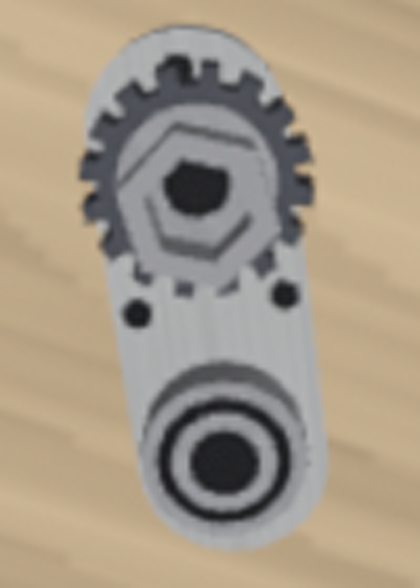

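Request:
carry_out --motion '[[[4, 3, -15, 0, 0, 0.07], [4, 3, -17, 0, 0, 0.07], [4, 3, -17, 0, 0, 0.07], [4, 3, -17, 0, 0, 0.07], [0, 0, 0, 0, 0, 0], [0, 0, 0, 0, 0, 0]]]'

```text
time: 1.85
tcp_pos: [495.6, -291.6, 140.7]
ee_rot: [0.951, 0.309, -0.0, -0.0]
wrist_force: [-0.0, -0.1, -0.4]
gripper_width: 85.3
gripper_force: 0.0
```

```bash
python3 - <<'E'
from h import *
c=snap('wrist'); print(c['s']['tcp_pos'],R.from_quat(c['s']['ee_rot']).as_matrix().round(3))
im=c['color']; cv2.imwrite('w2full.png',im[:,:,::-1])
cv2.imwrite('pics/crop3.png',cv2.resize(im[130:310,240:400,::-1],None,fx=3.3,fy=3.3,interpolation=cv2.INTER_CUBIC))
E
```

```text
[ 495.64495212 -291.58554037  140.69428253] [[ 0.809  0.587 -0.001]
 [ 0.587 -0.809  0.001]
 [-0.    -0.001 -1.   ]]
```

View pics/crop3.png

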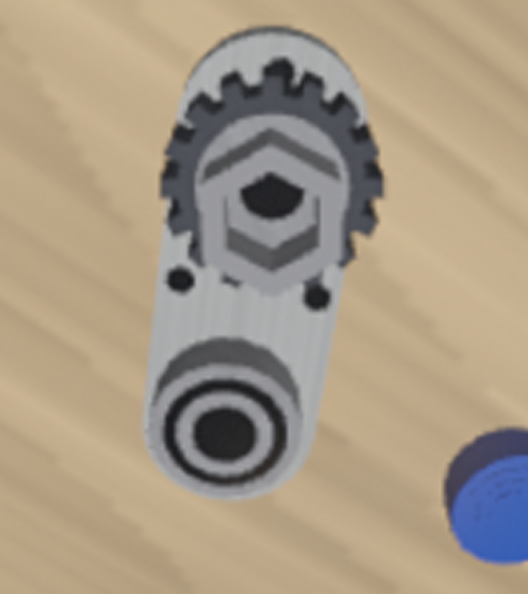

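The nut's flats now stand vertical in the picture (x 203–345 of the crop), so the fingers close square on it; nut top face centre is about pixel (322.7,198), bearing centre (308,261).

```bash
cat >> h.py <<'E'
def cov(p): return np.round(p,1).tolist()
E
python3 - <<'E'
from h import *
c=snap('wrist'); f=lambda u,v:(240+u/3.3,130+v/3.3)
for n,u,v,z in [('nut',273,223,60),('gearbore on z40',272,190,40),('gear L',162,185,40),('gear R',383,185,40),('bear',226,434,40),('holeL',181,280,20),('holeR',317,297,20),
  ('covL1',165,240,20),('covL2',150,400,20),('covR1',343,275,20),('covR2',314,440,20),('covTop',275,30,20),('covBot',230,498,20)]:
    print(n,cov(cast(c,[f(u,v)],z)[0]))
T=R.from_quat(c['s']['ee_rot']); print('tcp line nut offset in tool',cov(T.inv().apply(cast(c,[f(273,223)],60)[0]-c['s']['tcp_pos'])))
E
```

```text
nut [496.3, -294.9, 60.0]
gearbore on z40 [498.5, -293.1, 40.0]
gear L [482.0, -267.8, 40.0]
gear R [517.6, -317.0, 40.0]
bear [428.2, -327.1, 40.0]
holeL [454.4, -291.2, 20.0]
holeR [474.2, -328.0, 20.0]
covL1 [462.2, -280.0, 20.0]
covL2 [414.0, -306.4, 20.0]
covR1 [484.6, -330.1, 20.0]
covR2 [433.1, -357.9, 20.0]
covTop [532.5, -269.7, 20.0]
covBot [398.2, -348.8, 20.0]
tcp line nut offset in tool [-1.6, 2.5, 81.6]
```

Request:
carry_out --motion '[[[0, 0, -20, 0, 0, 0], [0, 0, -24, 0, 0, 0], [0, 0, -24, 0, 0, 0], [0, 0, -20, 0, 0, 0], [0, 0, -9, 0, 0, 0], [0, 0, 0, 0, 0, 0], [0, 0, 0, 0, 0, 0]]]' --hand 62

```text
time: 2.53
tcp_pos: [496.8, -291.7, 44.9]
ee_rot: [0.951, 0.31, 0.0, 0.001]
wrist_force: [-0.5, -0.3, 0.3]
gripper_width: 61.9
gripper_force: 0.0
```

Request:
carry_out --motion '[[[0, 0, 0, 0, 0, 0], [0, 0, 0, 0, 0, 0], [0, 0, 0, 0, 0, 0], [0, 0, 0, 0, 0, 0], [0, 0, 0, 0, 0, 0], [0, 0, 0, 0, 0, 0]]]' --hand 25

```text
time: 3.03
tcp_pos: [496.5, -291.1, 43.9]
ee_rot: [0.951, 0.31, 0.0, 0.0]
wrist_force: [-0.3, -0.7, -0.2]
gripper_width: 24.7
gripper_force: 0.0
```

Fingers shut past 36 mm with no force; look.

```bash
python3 - <<'E'
from h import *
c=snap('wrist'); s=c['s']; print(s['gripper_width'],s['gripper_force'],s['tcp_pos'])
im=c['color']; a=cv2.resize(im[120:330,230:410,::-1],None,fx=2.4,fy=2.4,interpolation=cv2.INTER_CUBIC)
c=snap('scene'); b=cv2.resize(c['color'][210:310,120:240,::-1],None,fx=3,fy=3)
o=np.zeros((504,800,3),np.uint8); o[:a.shape[0],:a.shape[1]]=a; o[:300,434:794]=b
cv2.imwrite('pics/c4.png',o)
E
```

```text
24.713196986673864 0.0 [ 496.47440362 -291.07761878   43.90521512]
```

View pics/c4.png

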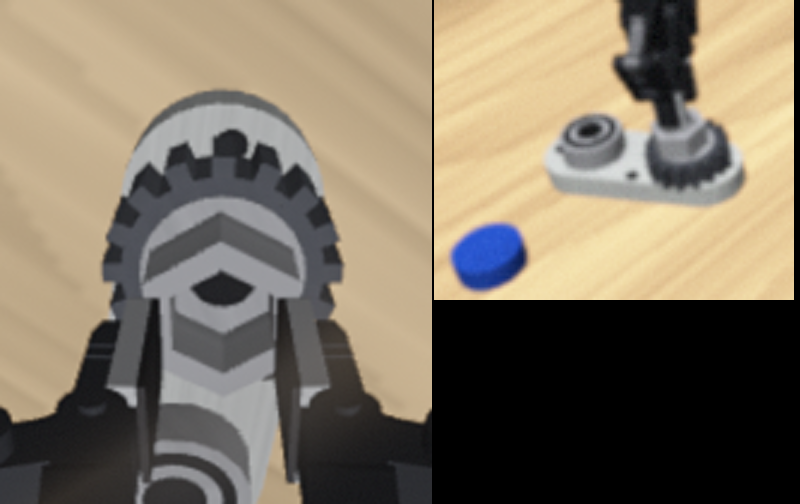

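```bash
cat >> h.py <<'E'
def proj(c, P):
    P=np.atleast_2d(np.float64(P)); K=np.array(c['intrinsics'])
    if 'mount' in c:
        T=R.from_quat(c['s']['ee_rot']); q=T.inv().apply(P-c['s']['tcp_pos']); M=np.array(c['mount']); q=(q-M[:3,3])@M[:3,:3]
        r=np.linalg.norm(q[:,:2],axis=1); th=np.arctan2(r,q[:,2]); d=np.c_[q[:,:2]/r[:,None]*th[:,None],np.ones(len(q))]
    else:
        o=np.array(c['orientation']); q=R.from_quat(o).inv().apply(P-np.array(c['position'])); d=q/q[:,2:]
    return (d@K.T)[:,:2]
E
python3 - <<'E'
from h import *
w=snap('wrist'); s=w['s']; T=R.from_quat(s['ee_rot']); c=snap('scene')
tool=np.array([[x,y,z] for z in (0,-19) for x in (11,-11) for y in (-12.4,12.4)]); P=T.apply(tool)+s['tcp_pos']
def mk(im,px,x0,y0,f,cols):
    o=cv2.resize(im,None,fx=f,fy=f,interpolation=cv2.INTER_CUBIC)
    for p,k in zip(px,cols): cv2.circle(o,tuple(int(round(v)) for v in ((p-[x0,y0]+.5)*f)),2,k,-1)
    return o
cols=[(0,0,255)]*4+[(0,255,0)]*4+[(255,0,255)]*3
N=np.array([496,-292,0]); Q=np.r_[P,[N+[0,0,60],N+[0,0,40],[496.0,-292,20]]]
a=mk(w['color'][150:310,240:400,::-1],proj(w,Q),240,150,2.5,cols)
b=mk(c['color'][230:285,165:230,::-1],proj(c,Q),165,230,6,cols)
o=np.zeros((400,800,3),np.uint8); o[:400,:400]=a; o[:330,405:795]=b; cv2.imwrite('pics/c5.png',o)
E
```

```text
(no output)
```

View pics/c5.png

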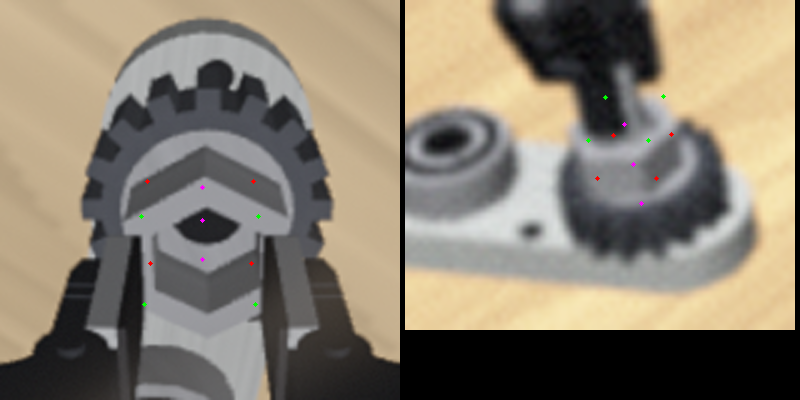

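The projections show the fingertips in both views ending about 17 mm behind the stated TCP, just above the nut's top at z=60 – so the hand is too high. Open and go down in small steps watching force.

Request:
carry_out --motion '[[[0, 0, 0, 0, 0, 0], [0, 0, 0, 0, 0, 0], [0, 0, 0, 0, 0, 0], [0, 0, -2, 0, 0, 0], [0, 0, -2, 0, 0, 0], [0, 0, -2, 0, 0, 0], [0, 0, -1, 0, 0, 0], [0, 0, 0, 0, 0, 0]]]' --hand 60

```text
time: 3.9
tcp_pos: [496.2, -290.9, 36.3]
ee_rot: [0.951, 0.31, -0.0, -0.0]
wrist_force: [-0.5, 0.4, 0.8]
gripper_width: 59.8
gripper_force: 0.0
```

Request:
carry_out --motion '[[[0, 0, -2, 0, 0, 0], [0, 0, -2, 0, 0, 0], [0, 0, -2, 0, 0, 0], [0, 0, -1, 0, 0, 0], [0, 0, 0, 0, 0, 0]]]'

```text
time: 4.32
tcp_pos: [496.3, -290.9, 29.4]
ee_rot: [0.951, 0.31, -0.0, -0.0]
wrist_force: [-0.4, 0.3, -1.2]
gripper_width: 60.0
gripper_force: 0.0
```

Request:
carry_out --motion '[[[0, 0, 0, 0, 0, 0], [0, 0, 0, 0, 0, 0], [0, 0, 0, 0, 0, 0], [0, 0, 0, 0, 0, 0], [0, 0, 0, 0, 0, 0]]]' --hand 28

```text
time: 4.73
tcp_pos: [496.6, -291.2, 30.2]
ee_rot: [0.951, 0.31, 0.0, 0.0]
wrist_force: [-1.7, 2.1, 5.4]
gripper_width: 33.4
gripper_force: 59.8
```

Nut gripped (60 N). Lift and carry to the nut tile, estimate (606,-112.5).

Request:
carry_out --motion '[[[0, 0, 5, 0, 0, 0], [0, 0, 15, 0, 0, 0], [0, 0, 25, 0, 0, 0], [5, 8, 20, 0, 0, 0], [18, 29, 0, 0, 0, 0], [20, 33, 0, 0, 0, 0], [20, 33, 0, 0, 0, 0], [20, 33, 0, 0, 0, 0], [17, 28, 0, 0, 0, 0], [9, 14, 0, 0, 0, 0]]]'

```text
time: 5.57
tcp_pos: [606.5, -109.4, 94.6]
ee_rot: [0.95, 0.311, 0.0, -0.0]
wrist_force: [-0.3, -0.4, -1.1]
gripper_width: 33.6
gripper_force: 59.9
```

Request:
carry_out --motion '[[[0, 0, 0, 0, 0, 0], [0, 0, 0, 0, 0, 0]]]'

```text
time: 5.73
tcp_pos: [605.3, -112.5, 94.4]
ee_rot: [0.95, 0.311, -0.0, -0.0]
wrist_force: [0.0, -0.1, -1.9]
gripper_width: 33.6
gripper_force: 59.9
```

```bash
python3 - <<'E'
from h import *
w=snap('wrist'); s=w['s']; print(s['tcp_pos'],s['gripper_width'],s['gripper_force'],s['wrist_force'])
im=w['color']; g=im.max(2); m=(g<75).astype(np.uint8)*255
cv2.imwrite('pics/c6.png',im[60:400,100:560,::-1])
E
```

```text
[ 605.29983094 -112.53518224   94.38145705] 33.555193665764996 59.90318404510617 [ 0.00726148 -0.10438084 -1.89157064]
```

View pics/c6.png

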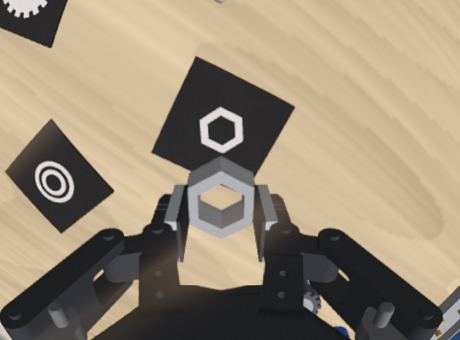

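Nut is held; the painted ring is clear at full pixel (321,190), tile visible.

```bash
cat >> h.py <<'E'
def ring(c, uv, z, r=70, thr=170):
    """centroid of bright paint near uv, on plane z (hull of the largest bright blob)"""
    im=c['color']; m=((im.min(2)>thr)).astype(np.uint8); n=np.zeros_like(m); cv2.circle(n,(int(uv[0]),int(uv[1])),r,1,-1); m&=n
    ks=cv2.findContours(m,cv2.RETR_EXTERNAL,cv2.CHAIN_APPROX_NONE)[0]; k=max(ks,key=cv2.contourArea)
    p=cast(c,cv2.convexHull(k)[:,0,:],z)[:,:2].astype(np.float32); M=cv2.moments(p.reshape(-1,1,2)); (x,y),s,a=cv2.minAreaRect(p)
    return np.array([M['m10']/M['m00'],M['m01']/M['m00']]),s,a
E
python3 - <<'E'
from h import *
w=snap('wrist'); s=w['s']; T=R.from_quat(s['ee_rot']); print(s['tcp_pos'])
r=ring(w,(321,190),5,22); print('ring',r)
for z in (120,124,128): print('nut top',cast(w,[[321,265]],z))
print('bearing tile',ring(w,(155,242),5,22)); print(T.apply([1,0,0]))
E
```

```text
[ 604.98269958 -113.46902495   94.47083261]
ring (array([ 607.88211616, -112.17493817]), (35.979305267333984, 38.39377212524414), 71.66294860839844)
nut top [[ 603.17570322 -115.85533481  120.        ]]
nut top [[ 605.1272379  -114.42487152  124.        ]]
nut top [[ 607.07877257 -112.99440823  128.        ]]
bearing tile (array([461.23980443,  -5.48366282]), (44.25456619262695, 46.432308197021484), 66.59070587158203)
[ 8.07493062e-01  5.89876708e-01 -6.51169350e-04]
```

Request:
carry_out --motion '[[[1, 1, -15, 0, 0, 0], [1, 1, -22, 0, 0, 0], [0, 0, -22, 0, 0, 0], [0, 0, -18, 0, 0, 0], [0, 0, -11, 0, 0, 0], [0, 0, -7, 0, 0, 0], [0, 0, -2, 0, 0, 0], [0, 0, -1, 0, 0, 0], [0, 0, 0, 0, 0, 0]]]'

```text
time: 6.58
tcp_pos: [607.8, -111.4, -2.5]
ee_rot: [0.951, 0.31, 0.001, 0.0]
wrist_force: [-0.2, 0.6, -0.8]
gripper_width: 33.7
gripper_force: 59.9
```

Request:
carry_out --motion '[[[0, 0, -1, 0, 0, 0], [0, 0, 0, 0, 0, 0]]]'

```text
time: 6.75
tcp_pos: [607.7, -111.2, -3.7]
ee_rot: [0.951, 0.31, 0.0, 0.0]
wrist_force: [0.5, -0.7, -0.9]
gripper_width: 33.6
gripper_force: 59.9
```

Request:
carry_out --motion '[[[0, 0, -1, 0, 0, 0], [0, 0, 0, 0, 0, 0]]]'

```text
time: 6.92
tcp_pos: [607.8, -111.1, -4.7]
ee_rot: [0.951, 0.31, 0.0, 0.0]
wrist_force: [-0.9, 1.0, 2.4]
gripper_width: 33.3
gripper_force: 60.3
```

Request:
carry_out --motion '[[[0, 0, 0, 0, 0, 0], [0, 0, 0, 0, 0, 0], [0, 0, 0, 0, 0, 0], [0, 0, 8, 0, 0, 0], [0, 0, 20, 0, 0, 0], [0, 0, 25, 0, 0, 0], [0, 0, 25, 0, 0, 0], [0, 0, 20, 0, 0, 0], [0, 0, 10, 0, 0, 0], [0, 0, 0, 0, 0, 0]]]' --hand 60

```text
time: 7.75
tcp_pos: [608.4, -111.4, 105.3]
ee_rot: [0.951, 0.31, 0.002, 0.001]
wrist_force: [0.2, 0.0, -0.3]
gripper_width: 60.1
gripper_force: 0.0
```

Request:
carry_out --motion '[[[-10, -15, 0, 0, 0, 0], [-10, -15, 0, 0, 0, 0], [-10, -15, 0, 0, 0, 0], [0, 0, 0, 0, 0, 0], [0, 0, 0, 0, 0, 0]]]'

```text
time: 8.17
tcp_pos: [576.8, -156.2, 101.6]
ee_rot: [0.951, 0.31, -0.001, -0.001]
wrist_force: [0.9, 0.5, -0.3]
gripper_width: 60.0
gripper_force: 0.0
```

```bash
python3 - <<'E'
from h import *
w=snap('wrist'); s=w['s']; print(s['tcp_pos'])
u=proj(w,[[606,-112,25]])[0]; print(u); x,y=int(u[0]),int(u[1])
cv2.imwrite('pics/c7.png',cv2.resize(w['color'][max(0,y-60):y+60,x-80:x+80,::-1],None,fx=4,fy=4,interpolation=cv2.INTER_CUBIC)); print(x-80,max(0,y-60))
E
```

```text
[ 576.78844507 -156.19415471  101.58411826]
[296.36603913 138.04931796]
216 78
```

View pics/c7.png

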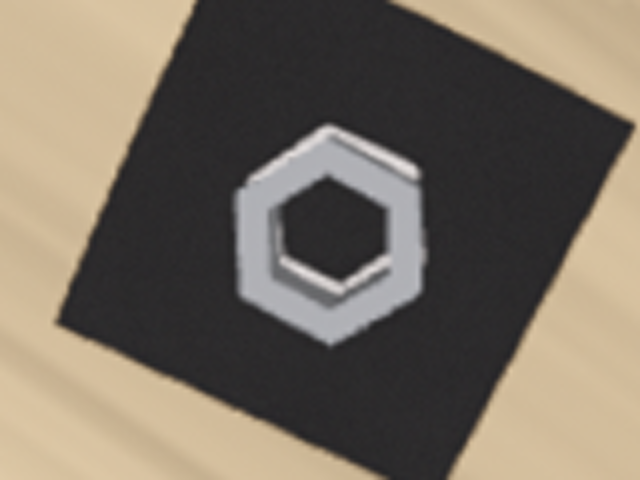

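Nut sits on the painted ring (nut top centre at crop (330,242)); check numerically against the tile outline.

```bash
cat >> h.py <<'E'
def tile(c,uv,z=5,thr=75):
    m=(c['color'].max(2)<thr).astype(np.uint8)*255
    m=cv2.morphologyEx(m,cv2.MORPH_OPEN,np.ones((5,5)))
    best=None
    for k in cv2.findContours(m,cv2.RETR_EXTERNAL,cv2.CHAIN_APPROX_NONE)[0]:
        if cv2.pointPolygonTest(k,(float(uv[0]),float(uv[1])),False)>=0: best=k
    return cv2.minAreaRect(cast(c,best[:,0,:],z)[:,:2].astype(np.float32))
E
python3 - <<'E'
from h import *
w=snap('wrist'); print(tile(w,(298,138)), cast(w,[[216+330/4,78+242/4]],25))
E
```

```text
((608.19189453125, -111.85038757324219), (93.8426742553711, 93.78471374511719), 9.602974891662598) [[ 607.08429824 -113.04387544   25.        ]]
```

Request:
carry_out --motion '[[[-16, -27, 8, 0, 0, -0.03], [-16, -28, 8, 0, 0, -0.03], [-16, -27, 8, 0, 0, -0.03], [-16, -27, 8, 0, 0, -0.03], [-16, -27, 6, 0, 0, -0.01], [0, 0, 0, 0, 0, 0], [0, 0, 0, 0, 0, 0]]]' --hand 85

```text
time: 8.85
tcp_pos: [497.4, -292.4, 140.6]
ee_rot: [0.969, 0.247, 0.0, -0.0]
wrist_force: [1.4, 0.0, -0.1]
gripper_width: 85.0
gripper_force: 0.0
```

```bash
python3 - <<'E'
from h import *
w=snap('wrist'); s=w['s']; print(s['tcp_pos'],R.from_quat(s['ee_rot']).as_matrix()[:2,0]); im=w['color']
# gear: dark bluish pixels; print hull circle at z=40
hsv=cv2.cvtColor(im,cv2.COLOR_RGB2HSV); u=proj(w,[[498,-293,40]])[0]; print(u)
part=((hsv[:,:,1]<45)).astype(np.uint8)*255
n=np.zeros_like(part); cv2.circle(n,(int(u[0]),int(u[1])+25),75,255,-1); part&=n
part=cv2.morphologyEx(part,cv2.MORPH_OPEN,np.ones((3,3)))
ks=cv2.findContours(part,cv2.RETR_EXTERNAL,cv2.CHAIN_APPROX_NONE)[0]; k=max(ks,key=cv2.contourArea)
p=cast(w,k[:,0,:],20)[:,:2].astype(np.float32); print('pile rect z20',cv2.minAreaRect(p))
dark=((im.max(2)<115)&(part>0)).astype(np.uint8)*255
a=cv2.resize(im[130:310,240:400,::-1],None,fx=3.3,fy=3.3,interpolation=cv2.INTER_CUBIC)
cv2.imwrite('pics/c8.png',a)
E
```

```text
[ 497.40645662 -292.39811899  140.5871756 ] [0.87785281 0.47893043]
[320.75618641 189.10013605]
pile rect z20 ((465.09429931640625, -308.8673095703125), (156.77297973632812, 63.983821868896484), 26.729045867919922)
```

View pics/c8.png

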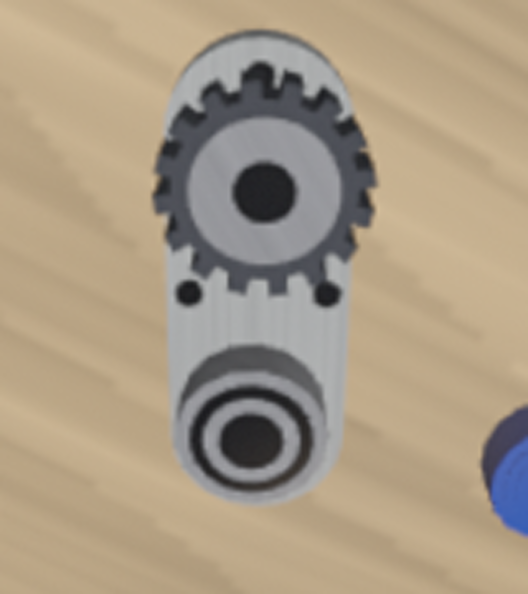

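Gear alone now, its centre at crop (264,191), bearing (251,440); the cover runs vertical in the picture, so the fingers will straddle it squarely.

```bash
python3 - <<'E'
from h import *
w=snap('wrist'); s=w['s']; T=R.from_quat(s['ee_rot']); f=lambda u,v:(240+u/3.3,130+v/3.3)
for n,u,v,z in [('gear',264,191,40),('bear',251,440,40),('cL',168,260,20),('cR',350,260,20),('cL2',172,400,20),('cR2',344,400,20),('top',262,38,20),('bot',257,505,20)]:
    p=cast(w,[f(u,v)],z)[0]; print(n,cov(p),'tool',cov(T.inv().apply(p-s['tcp_pos'])))
E
```

```text
gear [499.1, -290.7, 40.0] tool [1.4, 0.1, 100.3]
bear [428.5, -324.8, 40.0] tool [-76.8, -3.9, 100.3]
cL [460.9, -278.6, 20.0] tool [-26.2, -28.8, 120.3]
cR [487.1, -326.6, 20.0] tool [-26.3, 25.9, 120.3]
cL2 [418.7, -301.1, 20.0] tool [-74.0, -29.3, 120.3]
cR2 [445.0, -349.2, 20.0] tool [-74.0, 25.5, 120.2]
top [533.1, -271.4, 20.0] tool [40.5, -0.4, 120.3]
bot [396.2, -344.1, 20.0] tool [-114.5, -2.4, 120.3]
```

Request:
carry_out --motion '[[[1, 1, -20, 0, 0, 0], [0, 0, -30, 0, 0, 0], [0, 0, -30, 0, 0, 0], [0, 0, -25, 0, 0, 0], [0, 0, -15, 0, 0, 0], [0, 0, -9, 0, 0, 0], [0, 0, -4, 0, 0, 0], [0, 0, 0, 0, 0, 0]]]'

```text
time: 9.62
tcp_pos: [498.7, -290.2, 7.3]
ee_rot: [0.969, 0.248, -0.0, -0.0]
wrist_force: [-0.7, -0.7, 0.1]
gripper_width: 84.7
gripper_force: 0.0
```

Request:
carry_out --motion '[[[0, 0, 0, 0, 0, 0], [0, 0, 0, 0, 0, 0], [0, 0, 0, 0, 0, 0], [0, 0, 0, 0, 0, 0], [0, 0, 0, 0, 0, 0]]]' --hand 50

```text
time: 10.03
tcp_pos: [500.0, -292.5, 11.6]
ee_rot: [0.969, 0.248, 0.002, 0.003]
wrist_force: [-5.6, 3.7, 22.0]
gripper_width: 49.9
gripper_force: 18.6
```

The fingers closed on top of the gear's edge: the real tips lie about 28 mm behind the stated TCP. Open and go about 15 mm lower.

Request:
carry_out --motion '[[[0, 0, 2, 0, 0, 0], [0, 0, 2, 0, 0, 0], [0, 0, 0, 0, 0, 0], [0, 0, 0, 0, 0, 0], [0, 0, 0, 0, 0, 0]]]' --hand 85

```text
time: 10.45
tcp_pos: [498.3, -291.0, 11.5]
ee_rot: [0.969, 0.248, -0.0, -0.0]
wrist_force: [-0.6, 0.6, -0.3]
gripper_width: 85.0
gripper_force: 0.0
```

```bash
python3 - <<'E'
from h import *
w=snap('wrist'); s=w['s']; print(s['tcp_pos'],s['wrist_force'],s['gripper_width'])
t=snap('scene'); im=w['color']
a=cv2.resize(im[130:310,230:410,::-1],None,fx=2.2,fy=2.2,interpolation=cv2.INTER_CUBIC)
b=cv2.resize(t['color'][220:290,150:235,::-1],None,fx=4.7,fy=4.7,interpolation=cv2.INTER_CUBIC)
o=np.zeros((400,800,3),np.uint8); o[:396,:396]=a; o[:329,400:400+b.shape[1]]=b[:, :400]; cv2.imwrite('pics/c9.png',o)
E
```

```text
[ 498.33149534 -290.98363753   11.53956283] [-0.63696507  0.59177144 -0.29031105] 84.95349251814257
```

View pics/c9.png

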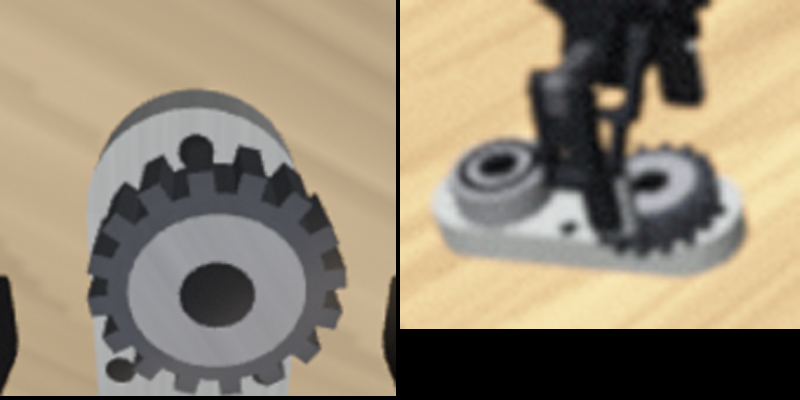

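```bash
python3 - <<'E'
from h import *
w=snap('wrist'); s=w['s']; T=R.from_quat(s['ee_rot'])
for n,u,v,z in [('gear',217,293,40),('cL',90,200,20),('cR',296,165,20)]:
    p=cast(w,[(230+u/2.2,130+v/2.2)],z)[0]; print(n,cov(p),'tool',cov(T.inv().apply(p-s['tcp_pos'])))
E
```

```text
gear [500.7, -295.1, 40.0] tool [0.1, 4.8, -28.5]
cL [498.7, -259.9, 20.0] tool [15.3, -27.1, -8.5]
cR [531.8, -300.8, 20.0] tool [24.7, 24.7, -8.5]
```

Request:
carry_out --motion '[[[1, -2, 0, 0, 0, 0], [1, -2, 0, 0, 0, 0], [0, 0, -5, 0, 0, 0], [0, 0, -6, 0, 0, 0], [0, 0, -5, 0, 0, 0], [0, 0, -3, 0, 0, 0], [0, 0, 0, 0, 0, 0]]]'

```text
time: 11.18
tcp_pos: [499.9, -294.6, -8.4]
ee_rot: [0.969, 0.248, -0.0, -0.001]
wrist_force: [-0.4, 0.3, 0.1]
gripper_width: 84.9
gripper_force: 0.0
```

Request:
carry_out --motion '[[[0, 0, 0, 0, 0, 0], [0, 0, 0, 0, 0, 0], [0, 0, 0, 0, 0, 0], [0, 0, 0, 0, 0, 0], [0, 0, 0, 0, 0, 0]]]' --hand 50

```text
time: 11.6
tcp_pos: [500.7, -295.2, -6.6]
ee_rot: [0.969, 0.248, 0.0, 0.0]
wrist_force: [-2.2, 1.7, 6.3]
gripper_width: 59.8
gripper_force: 65.8
```

Request:
carry_out --motion '[[[0, 0, 5, 0, 0, 0], [0, 0, 12, 0, 0, 0], [0, 0, 22, 0, 0, 0], [0, 0, 25, 0, 0, 0], [3, 12, 20, 0, 0, 0], [7, 25, 10, 0, 0, 0], [10, 35, 0, 0, 0, 0], [11, 38, 0, 0, 0, 0], [11, 38, 0, 0, 0, 0], [11, 38, 0, 0, 0, 0]]]'

```text
time: 12.43
tcp_pos: [553.5, -107.2, 87.4]
ee_rot: [0.969, 0.248, 0.0, 0.0]
wrist_force: [1.1, -0.2, -4.1]
gripper_width: 59.9
gripper_force: 66.2
```

Request:
carry_out --motion '[[[11, 39, 0, 0, 0, 0], [11, 39, 0, 0, 0, 0], [11, 39, 0, 0, 0, 0], [11, 38, 0, 0, 0, 0], [11, 38, 0, 0, 0, 0], [8, 30, 0, 0, 0, 0], [4, 12, 0, 0, 0, 0], [0, 0, 0, 0, 0, 0], [0, 0, 0, 0, 0, 0]]]'

```text
time: 13.18
tcp_pos: [620.1, 125.9, 86.7]
ee_rot: [0.969, 0.248, -0.0, 0.0]
wrist_force: [-0.2, 0.5, -3.9]
gripper_width: 59.8
gripper_force: 66.0
```

```bash
python3 - <<'E'
from h import *
w=snap('wrist'); s=w['s']; print(s['tcp_pos'],s['gripper_width'],s['gripper_force'],s['wrist_force'])
u=proj(w,[[616,116,5]])[0]; print(u)
try: print(ring(w,u,5,45))
except Exception as e: print(e)
try: print(tile(w,u-[0,20]))
except Exception as e: print(e)
cv2.imwrite('pics/c10.png',w['color'][60:400,100:560,::-1])
E
```

```text
[620.10943733 125.90474929  86.70722723] 59.76651256415863 66.02346897125244 [-0.15410009  0.49223071 -3.92625853]
[327.68347161 205.14055416]
(array([621.43433466, 119.6630878 ]), (45.92996597290039, 60.546634674072266), 24.78842544555664)
'NoneType' object is not subscriptable
```

View pics/c10.png

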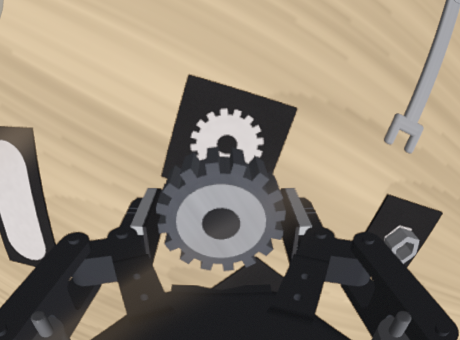

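Gear held at pixel (321,283), its painted wheel's black middle at (327,205), which agrees with tile (616,116). (13 views used; the rest numerically.)

```bash
python3 - <<'E'
from h import *
w=snap('wrist'); s=w['s']; print(s['tcp_pos'])
print(cast(w,[[327,205]],5)); [print(z,cast(w,[[321,283]],z)) for z in (130,133,136)]
# white paint: fit circle through visible upper hull
m=(w['color'].min(2)>185).astype(np.uint8); n=np.zeros_like(m); cv2.circle(n,(327,200),42,1,-1); n[212:]=0; m&=n
ys,xs=np.nonzero(m); p=cast(w,np.c_[xs,ys],5)[:,:2].astype(np.float32); print(cv2.minEnclosingCircle(p))
E
```

```text
[620.12872178 125.04496243  86.75664808]
[[615.82583042 115.70872826   5.        ]]
130 [[618.59655179 123.27175854 130.        ]]
133 [[620.40382706 124.26478939 133.        ]]
136 [[622.21110233 125.25782024 136.        ]]
((617.07958984375, 117.48310852050781), 30.462488174438477)
```

Request:
carry_out --motion '[[[-2, -5, -15, 0, 0, 0], [-2, -4, -25, 0, 0, 0], [0, 0, -25, 0, 0, 0], [0, 0, -20, 0, 0, 0], [0, 0, -11, 0, 0, 0], [0, 0, -6, 0, 0, 0], [0, 0, -3, 0, 0, 0], [0, 0, -1, 0, 0, 0], [0, 0, 0, 0, 0, 0], [0, 0, 0, 0, 0, 0]]]'

```text
time: 14.12
tcp_pos: [617.0, 116.9, -18.2]
ee_rot: [0.969, 0.248, 0.001, 0.0]
wrist_force: [-0.0, -0.1, -4.3]
gripper_width: 59.6
gripper_force: 66.1
```

Request:
carry_out --motion '[[[0, 0, -1, 0, 0, 0], [0, 0, 0, 0, 0, 0]]]'

```text
time: 14.28
tcp_pos: [616.6, 117.0, -19.9]
ee_rot: [0.969, 0.248, 0.0, 0.0]
wrist_force: [-0.5, -0.2, -3.7]
gripper_width: 59.8
gripper_force: 66.1
```

Request:
carry_out --motion '[[[0, 0, -1, 0, 0, 0], [0, 0, 0, 0, 0, 0]]]'

```text
time: 14.45
tcp_pos: [616.4, 117.0, -21.3]
ee_rot: [0.969, 0.248, -0.0, -0.0]
wrist_force: [-0.1, 0.7, -3.3]
gripper_width: 60.0
gripper_force: 66.1
```

Request:
carry_out --motion '[[[0, 0, -1, 0, 0, 0], [0, 0, 0, 0, 0, 0]]]'

```text
time: 14.62
tcp_pos: [616.5, 117.0, -21.6]
ee_rot: [0.969, 0.248, 0.0, 0.0]
wrist_force: [-4.8, 0.5, 4.1]
gripper_width: 60.5
gripper_force: 66.8
```

Request:
carry_out --motion '[[[0, 0, 0, 0, 0, 0], [0, 0, 0, 0, 0, 0], [0, 0, 0, 0, 0, 0], [0, 0, 8, 0, 0, 0], [0, 0, 20, 0, 0, 0], [0, 0, 30, 0, 0, 0], [0, 0, 30, 0, 0, 0], [-10, -20, 25, 0, 0, 0], [-20, -35, 10, 0, 0, 0], [0, 0, 0, 0, 0, 0]]]' --hand 85

```text
time: 15.45
tcp_pos: [585.8, 58.1, 104.1]
ee_rot: [0.969, 0.247, 0.002, 0.001]
wrist_force: [0.1, -0.2, 1.3]
gripper_width: 84.8
gripper_force: 0.0
```

Request:
carry_out --motion '[[[0, 0, 0, 0, 0, 0], [0, 0, 0, 0, 0, 0]]]'

```text
time: 15.62
tcp_pos: [586.6, 62.1, 101.0]
ee_rot: [0.969, 0.248, 0.0, -0.0]
wrist_force: [0.3, -0.8, -0.3]
gripper_width: 84.8
gripper_force: 0.0
```

```bash
python3 - <<'E'
from h import *
w=snap('wrist','c11'); s=w['s']; print(s['tcp_pos'])
u=proj(w,[[616,116.5,25]])[0]; print(u); print('tile',tile(w,u,thr=70) if 1 else 0)
g=w['color'].min(2); m=((g>120)).astype(np.uint8); n=np.zeros_like(m); cv2.circle(n,(int(u[0]),int(u[1])),30,1,-1); m&=n
k=max(cv2.findContours(m,cv2.RETR_EXTERNAL,cv2.CHAIN_APPROX_NONE)[0],key=cv2.contourArea)
e=cv2.fitEllipse(k); print(e, cast(w,[e[0]],25))
E
```

```text
[586.56959487  62.1364886  100.97181535]
[277.12721091 135.82274433]
tile ((616.6949462890625, 117.05894470214844), (93.57435607910156, 93.53581237792969), 11.696885108947754)
((278.03973388671875, 135.1737060546875), (52.33513641357422, 52.548622131347656), 109.03500366210938) [[616.79919216 116.09088902  25.        ]]
```

Request:
carry_out --motion '[[[-8, -20, 4, 0, 0, 0], [-15, -38, 4, 0, 0, 0], [-15, -38, 4, 0, 0, 0], [-15, -38, 4, 0, 0, 0], [-15, -38, 3, 0, 0, 0], [-15, -38, 0, 0, 0, 0], [-15, -38, 0, 0, 0, 0], [-15, -38, 0, 0, 0, 0], [-15, -38, 0, 0, 0, 0], [-15, -36, 0, 0, 0, 0]]]'

```text
time: 16.5
tcp_pos: [443.0, -299.4, 119.3]
ee_rot: [0.969, 0.248, -0.0, -0.0]
wrist_force: [1.0, 0.5, 0.5]
gripper_width: 85.3
gripper_force: 0.0
```

Request:
carry_out --motion '[[[-10, -22, 0, 0, 0, 0], [-2, -4, 0, 0, 0, 0], [0, 0, 0, 0, 0, 0], [0, 0, 0, 0, 0, 0]]]'

```text
time: 16.83
tcp_pos: [432.0, -323.0, 119.3]
ee_rot: [0.969, 0.248, -0.0, -0.001]
wrist_force: [0.0, -0.1, -0.8]
gripper_width: 84.8
gripper_force: 0.0
```

```bash
cat > p.py <<'E'
from h import *
w=snap('wrist','c12'); s=w['s']; T=R.from_quat(s['ee_rot']); print(s['tcp_pos']); im=w['color']
u=proj(w,[[428.5,-325,40]])[0]; print(u)
# bearing: dark blobs near; ellipses of contours around u
m=(im.max(2)<90).astype(np.uint8); 
for k in cv2.findContours(m,cv2.RETR_LIST,cv2.CHAIN_APPROX_NONE)[0]:
    if len(k)<25 or np.linalg.norm(k[:,0].mean(0)-u)>25: continue
    e=cv2.fitEllipse(k); p=cast(w,[e[0]],40)[0]; print(np.round(e[0],1),np.round(e[1],1),cov(p),'tool',cov(T.inv().apply(p-s['tcp_pos'])))
# cover: low saturation region
hsv=cv2.cvtColor(im,cv2.COLOR_RGB2HSV); m=((hsv[:,:,1]<40)&(im.max(2)>60)).astype(np.uint8); m=cv2.morphologyEx(m,cv2.MORPH_CLOSE,np.ones((9,9))); m=cv2.morphologyEx(m,cv2.MORPH_OPEN,np.ones((5,5)))
for k in cv2.findContours(m,cv2.RETR_EXTERNAL,cv2.CHAIN_APPROX_NONE)[0]:
    if cv2.pointPolygonTest(k,(float(u[0]),float(u[1])),False)>=0: print('cover',cv2.minAreaRect(cast(w,k[:,0,:],20)[:,:2].astype(np.float32)))
E
python3 p.py
```

```text
[ 432.03288795 -322.99359609  119.29399048]
[319.9761542  201.40493229]
[326.5 202.4] [20.9 21.9] [430.4, -330.2, 40.0] tool [-4.9, 5.7, 79.3]
[326.6 202.1] [34.2 35.8] [430.6, -330.2, 40.0] tool [-4.7, 5.7, 79.3]
[326.5 201.7] [41.1 43.2] [430.9, -330.0, 40.0] tool [-4.3, 5.7, 79.3]
cover ((464.14599609375, -308.2615661621094), (154.07864379882812, 56.346378326416016), 28.272245407104492)
```

Request:
carry_out --motion '[[[-1, -4, -20, 0, 0, 0], [0, -3, -25, 0, 0, 0], [0, 0, -28, 0, 0, 0], [0, 0, -22, 0, 0, 0], [0, 0, -15, 0, 0, 0], [0, 0, -9, 0, 0, 0], [0, 0, -5, 0, 0, 0], [0, 0, 0, 0, 0, 0], [0, 0, 0, 0, 0, 0]]]'

```text
time: 17.63
tcp_pos: [431.0, -331.0, -3.6]
ee_rot: [0.969, 0.248, 0.0, 0.0]
wrist_force: [0.2, 0.0, 0.7]
gripper_width: 85.1
gripper_force: 0.0
```

Request:
carry_out --motion '[[[0, 0, 0, 0, 0, 0], [0, 0, 0, 0, 0, 0], [0, 0, 0, 0, 0, 0], [0, 0, 0, 0, 0, 0], [0, 0, 0, 0, 0, 0], [0, 0, 0, 0, 0, 0]]]' --hand 36

```text
time: 18.13
tcp_pos: [430.7, -331.4, -3.3]
ee_rot: [0.969, 0.248, 0.0, 0.001]
wrist_force: [-1.1, 1.3, 7.7]
gripper_width: 45.2
gripper_force: 61.2
```

Request:
carry_out --motion '[[[0, 0, 5, 0, 0, 0], [0, 0, 12, 0, 0, 0], [0, 0, 22, 0, 0, 0], [0, 0, 25, 0, 0, 0], [1, 12, 16, 0, 0, 0], [3, 28, 10, 0, 0, 0], [3, 36, 0, 0, 0, 0], [4, 40, 0, 0, 0, 0], [4, 40, 0, 0, 0, 0], [4, 40, 0, 0, 0, 0]]]'

```text
time: 18.97
tcp_pos: [449.1, -133.3, 86.0]
ee_rot: [0.969, 0.247, 0.0, 0.0]
wrist_force: [0.8, -0.5, -0.8]
gripper_width: 44.9
gripper_force: 61.5
```

Request:
carry_out --motion '[[[4, 40, 0, 0, 0, 0], [4, 36, 0, 0, 0, 0], [3, 32, 0, 0, 0, 0], [1, 16, 0, 0, 0, 0], [0, 6, 0, 0, 0, 0], [0, 0, 0, 0, 0, 0], [0, 0, 0, 0, 0, 0]]]'

```text
time: 19.55
tcp_pos: [461.4, -5.6, 85.8]
ee_rot: [0.969, 0.248, 0.0, 0.0]
wrist_force: [0.5, 0.5, -1.3]
gripper_width: 45.3
gripper_force: 61.5
```

```bash
python3 - <<'E'
from h import *
w=snap('wrist','c13'); s=w['s']; print(s['tcp_pos'],s['gripper_width'],s['gripper_force'],s['wrist_force'])
u=proj(w,[[461,-5.5,5]])[0]; print(u); im=w['color']
m=(im.min(2)>150).astype(np.uint8)
for k in cv2.findContours(m,cv2.RETR_LIST,cv2.CHAIN_APPROX_NONE)[0]:
    if len(k)<25 or np.linalg.norm(k[:,0].mean(0)-u)>30: continue
    e=cv2.fitEllipse(k); print('ring',np.round(e[0],1),np.round(e[1],1),cov(cast(w,[e[0]],5)[0]))
v=proj(w,[s['tcp_pos']+[0,0,43]])[0]; m=(im.max(2)<90).astype(np.uint8)
for k in cv2.findContours(m,cv2.RETR_LIST,cv2.CHAIN_APPROX_NONE)[0]:
    if len(k)<25 or len(k)>600 or np.linalg.norm(k[:,0].mean(0)-v)>30: continue
    e=cv2.fitEllipse(k); print('bearing',np.round(e[0],1),np.round(e[1],1),cov(cast(w,[e[0]],s['tcp_pos'][2]+43)[0]))
E
```

```text
[461.43751439  -5.64596037  85.81519883] 45.283635130636746 61.520901918411255 [ 0.48237048  0.47557787 -1.31814947]
[319.37585177 196.59052152]
ring [318.7 196.3] [23.1 23.9] [460.9, -4.8, 5.0]
ring [318.6 196.2] [32.4 33.8] [461.0, -4.7, 5.0]
ring [318.7 195.2] [48.2 52.1] [461.8, -4.4, 5.0]
bearing [320.5 278.1] [32.5 39.9] [462.1, -5.9, 128.8]
bearing [320.7 277.5] [53.2 63.4] [462.4, -5.9, 128.8]
bearing [320.5 275.7] [63.7 77.6] [463.3, -5.3, 128.8]
```

Request:
carry_out --motion '[[[0, 1, -15, 0, 0, 0], [0, 0, -25, 0, 0, 0], [0, 0, -25, 0, 0, 0], [0, 0, -18, 0, 0, 0], [0, 0, -10, 0, 0, 0], [0, 0, -6, 0, 0, 0], [0, 0, -3, 0, 0, 0], [0, 0, 0, 0, 0, 0], [0, 0, -1, 0, 0, 0], [0, 0, 0, 0, 0, 0]]]'

```text
time: 20.43
tcp_pos: [461.9, -4.2, -16.7]
ee_rot: [0.969, 0.248, 0.001, 0.0]
wrist_force: [-0.3, -0.2, -1.2]
gripper_width: 45.0
gripper_force: 61.5
```

Request:
carry_out --motion '[[[0, 0, -1, 0, 0, 0], [0, 0, 0, 0, 0, 0]]]'

```text
time: 20.6
tcp_pos: [461.6, -4.1, -18.0]
ee_rot: [0.969, 0.248, 0.0, 0.0]
wrist_force: [-0.8, -0.2, -0.8]
gripper_width: 44.5
gripper_force: 61.5
```

Request:
carry_out --motion '[[[0, 0, -1, 0, 0, 0], [0, 0, 0, 0, 0, 0]]]'

```text
time: 20.77
tcp_pos: [461.6, -4.1, -18.3]
ee_rot: [0.969, 0.248, 0.0, 0.0]
wrist_force: [-4.3, 0.9, 11.9]
gripper_width: 45.0
gripper_force: 63.0
```

Contact. Release and retreat, moving toward a viewing position.

Request:
carry_out --motion '[[[0, 0, 0.5, 0, 0, 0], [0, 0, 0, 0, 0, 0], [0, 0, 0, 0, 0, 0], [0, 0, 8, 0, 0, 0], [0, 0, 20, 0, 0, 0], [0, 0, 30, 0, 0, 0], [0, 0, 30, 0, 0, 0], [0, -20, 25, 0, 0, 0], [-5, -35, 10, 0, 0, 0], [0, 0, 0, 0, 0, 0]]]' --hand 80

```text
time: 21.6
tcp_pos: [457.6, -63.2, 107.3]
ee_rot: [0.969, 0.247, 0.002, 0.002]
wrist_force: [0.4, 0.0, -0.0]
gripper_width: 80.2
gripper_force: 0.0
```

Request:
carry_out --motion '[[[0, 0, 0, 0, 0, 0], [0, 0, 0, 0, 0, 0]]]'

```text
time: 21.77
tcp_pos: [456.1, -58.8, 104.2]
ee_rot: [0.969, 0.248, -0.0, -0.0]
wrist_force: [-0.3, -0.1, -0.5]
gripper_width: 79.8
gripper_force: 0.0
```

```bash
python3 - <<'E'
from h import *
w=snap('wrist','c14'); s=w['s']; print(s['tcp_pos'])
u=proj(w,[[461,-5,25]])[0]; print(u); im=w['color']
m=(im.max(2)<75).astype(np.uint8)
for k in cv2.findContours(m,cv2.RETR_LIST,cv2.CHAIN_APPROX_NONE)[0]:
    if len(k)<25 or np.linalg.norm(k[:,0].mean(0)-u)>25: continue
    e=cv2.fitEllipse(k); print('bearing',np.round(e[0],1),np.round(e[1],1),cov(cast(w,[e[0]],25)[0]))
    if len(k)>200: print('tile',cv2.minAreaRect(cast(w,k[:,0,:],5)[:,:2].astype(np.float32)))
E
```

```text
[456.10766106 -58.75144519 104.16203285]
[264.99319109 162.00439678]
bearing [265.2 160.4] [21.  21.6] [462.3, -4.6, 25.0]
bearing [265.4 160.4] [36.7 37.6] [462.4, -4.7, 25.0]
bearing [265.5 160. ] [42.1 43.5] [462.7, -4.6, 25.0]
bearing [266.8 158.7] [58.  60.1] [464.2, -5.1, 25.0]
bearing [271.3 154.2] [120.  122.9] [469.3, -6.8, 25.0]
tile ((461.5820007324219, -4.959331512451172), (93.97535705566406, 93.87152099609375), 73.58051300048828)
```

Request:
carry_out --motion '[[[0, -20, 5, 0, 0, 0], [1, -38, 5, 0, 0, 0], [1, -38, 5, 0, 0, 0], [1, -38, 5, 0, 0, 0], [1, -38, 0, 0, 0, 0], [1, -38, 0, 0, 0, 0], [1, -28, 0, 0, 0, 0], [0, -12, 0, 0, 0, 0], [0, 0, 0, 0, 0, 0], [0, 0, 0, 0, 0, 0]]]'

```text
time: 22.65
tcp_pos: [462.4, -307.7, 123.5]
ee_rot: [0.969, 0.248, -0.0, -0.001]
wrist_force: [-0.2, 0.2, -0.3]
gripper_width: 80.1
gripper_force: 0.0
```

```bash
sed -i 's/\[428.5,-325,40\]/[464,-308,20]/; s/c12/c15/' p.py; python3 p.py; python3 - <<'E'
from h import *
t=snap('top'); im=t['color']; g=im.max(2); c=snap('wrist')['s']; T=R.from_quat(c['ee_rot']); print(T.apply([1,0,0]))
E
```

```text
[ 462.4467767  -307.65314713  123.51574453]
[321.22944205 187.09055745]
cover ((464.1858825683594, -308.26043701171875), (154.7261199951172, 56.02538299560547), 27.958887100219727)
[ 8.76326649e-01  4.81717348e-01 -2.85955952e-05]
```

Request:
carry_out --motion '[[[1, -1, -20, 0, 0, -0.014], [1, 0, -30, 0, 0, 0], [0, 0, -30, 0, 0, 0], [0, 0, -28, 0, 0, 0], [0, 0, -20, 0, 0, 0], [0, 0, -12, 0, 0, 0], [0, 0, -6, 0, 0, 0], [0, 0, -2, 0, 0, 0], [0, 0, 0, 0, 0, 0]]]'

```text
time: 23.55
tcp_pos: [464.8, -310.1, -23.1]
ee_rot: [0.97, 0.241, 0.0, 0.0]
wrist_force: [1.0, 0.3, -0.3]
gripper_width: 80.1
gripper_force: 0.0
```

Request:
carry_out --motion '[[[0, 0, 0, 0, 0, 0], [0, 0, 0, 0, 0, 0], [0, 0, 0, 0, 0, 0], [0, 0, 0, 0, 0, 0], [0, 0, 0, 0, 0, 0], [0, 0, 0, 0, 0, 0]]]' --hand 44

```text
time: 24.05
tcp_pos: [464.9, -310.4, -22.4]
ee_rot: [0.971, 0.241, 0.0, 0.001]
wrist_force: [-1.0, 2.0, 6.6]
gripper_width: 54.6
gripper_force: 64.4
```

Request:
carry_out --motion '[[[0, 0, 4, 0, 0, 0], [0, 0, 10, 0, 0, 0], [0, 0, 20, 0, 0, 0], [0, 0, 25, 0, 0, 0], [0, 0, 25, 0, 0, 0], [0, 10, 12, 0, 0, 0], [-1, 22, 4, 0, 0, 0], [-2, 34, 0, 0, 0, 0], [-2, 38, 0, 0, 0, 0], [-2, 38, 0, 0, 0, 0]]]'

```text
time: 24.88
tcp_pos: [456.9, -166.7, 76.9]
ee_rot: [0.971, 0.24, 0.0, 0.0]
wrist_force: [1.5, -0.3, -3.9]
gripper_width: 54.7
gripper_force: 64.6
```

Request:
carry_out --motion '[[[-2, 38, 0, 0, 0, -0.006], [-2, 38, 0, 0, 0, -0.006], [-2, 38, 0, 0, 0, -0.006], [-2, 38, 0, 0, 0, -0.006], [-2, 38, 0, 0, 0, -0.006], [-2, 38, 0, 0, 0, -0.006], [-2, 38, 0, 0, 0, 0], [-2, 38, 0, 0, 0, 0], [-2, 38, 0, 0, 0, 0], [-2, 38, 0, 0, 0, 0]]]'

```text
time: 25.72
tcp_pos: [436.9, 213.9, 77.0]
ee_rot: [0.975, 0.224, 0.0, 0.0]
wrist_force: [1.4, 0.4, -3.5]
gripper_width: 54.8
gripper_force: 64.6
```

Request:
carry_out --motion '[[[0, 32, 0, 0, 0, 0], [0, 24, 0, 0, 0, 0], [0, 14, 0, 0, 0, 0], [0, 4, 0, 0, 0, 0], [0, 0, 0, 0, 0, 0], [0, 0, 0, 0, 0, 0]]]'

```text
time: 26.22
tcp_pos: [437.4, 285.3, 76.4]
ee_rot: [0.975, 0.223, -0.0, 0.0]
wrist_force: [-0.2, -0.2, -4.7]
gripper_width: 54.7
gripper_force: 64.6
```

```bash
cat > q.py <<'E'
from h import *
w=snap('wrist','c16'); s=w['s']; print(s['tcp_pos'],s['ee_rot'],s['gripper_width'],s['gripper_force'],s['wrist_force'])
t=snap('top'); im=w['color']
u=proj(w,[[438,287,5]])[0]; print(u)
m=(im.max(2)<75).astype(np.uint8); 
m[:]=m
for k in cv2.findContours(m,cv2.RETR_EXTERNAL,cv2.CHAIN_APPROX_NONE)[0]:
    if cv2.contourArea(k)<400: continue
    p=cast(w,k[:,0,:],5); print('dark',np.round(cv2.boundingRect(k)),[np.round(v,1) for v in cv2.minAreaRect(p[:,:2].astype(np.float32))])
E
python3 q.py
```

```text
[437.37872274 285.30365707  76.43414465] [ 9.74719996e-01  2.23429869e-01 -3.46620420e-05  1.50541554e-04] 54.66064339015369 64.58962440490723 [-0.22083225 -0.15925858 -4.73506339]
[318.21339814 198.4047953 ]
dark [ 87 256 468 144] [array([236.1, 186.9]), array([342.1, 859.7]), np.float64(25.6)]
dark [505 232  80  93] [array([461.6,  -0.7]), array([96.9, 93.9]), np.float64(73.9)]
dark [611 169  29  80] [array([ 606.4, -106.7]), array([93.3, 99.3]), np.float64(9.1)]
dark [264  83 108  53] [array([502.9, 318.8]), array([39.7, 82. ]), np.float64(26.3)]
dark [512  46  86 125] [array([615.2, 119.7]), array([94.2, 96.5]), np.float64(11.7)]
```

View pics/c16.png

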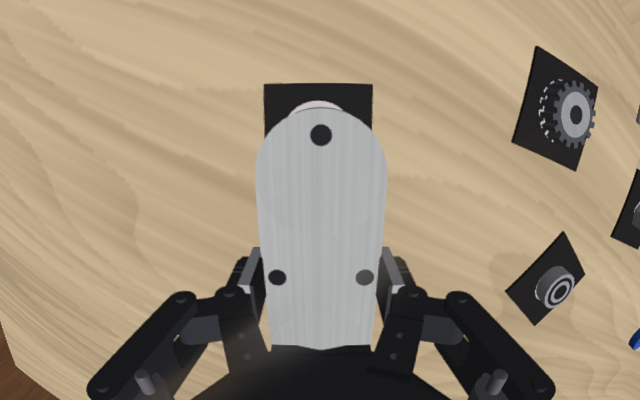

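Cover held, aligned with the tile beyond it: tile far edge at row 84, columns 264–373, paint tip at (320,101), cover's far end near (321,107).

```bash
python3 - <<'E'
from h import *
w=snap('wrist'); s=w['s']; T=R.from_quat(s['ee_rot']); im=w['color']; print(s['tcp_pos'])
tl=lambda p: cov(T.inv().apply(p-s['tcp_pos']))
hsv=cv2.cvtColor(im,cv2.COLOR_RGB2HSV)
g=im[:,:,:].mean(2); print([int(x) for x in g[80:125,320]])
zt=s['tcp_pos'][2]+42.4
for r in (150,170,190,210):
    m=np.nonzero((hsv[r,240:405,1]<40))[0]+240; a=cast(w,[[m.min()-.5,r],[m.max()+.5,r]],zt); print(r,m.min(),m.max(),tl(a[0]),tl(a[1]))
k=(im.max(2)<75).astype(np.uint8); 
for c in cv2.findContours(k,cv2.RETR_EXTERNAL,cv2.CHAIN_APPROX_NONE)[0]:
    if 80<cv2.boundingRect(c)[1]<90: 
        r=cast(w,[[cv2.boundingRect(c)[0]-.5,110],[cv2.boundingRect(c)[0]+cv2.boundingRect(c)[2]-.5,110],[318.5,82.5]],5); print('tile L,R,far in tool',[tl(p) for p in r])
for v in (100,104,106,108): print(v,'z118',tl(cast(w,[[320.5,v]],zt)[0]),'z5',tl(cast(w,[[320.5,v]],5)[0]))
E
```

```text
[437.55956274 284.96824693  76.37226605]
[169, 170, 152, 63, 29, 34, 34, 34, 34, 35, 35, 34, 35, 35, 34, 34, 35, 33, 33, 27, 80, 189, 198, 196, 196, 196, 175, 120, 147, 175, 176, 175, 175, 175, 175, 175, 175, 175, 175, 175, 175, 176, 175, 162, 111]
150 259 383 [61.1, -24.8, -42.4] [61.0, 26.5, -42.4]
170 255 386 [52.6, -26.9, -42.4] [52.6, 28.2, -42.4]
190 256 386 [43.9, -27.0, -42.4] [43.8, 28.7, -42.4]
210 257 384 [34.8, -27.2, -42.4] [34.7, 28.4, -42.4]
tile L,R,far in tool [[72.9, -43.0, 71.4], [72.7, 39.6, 71.4], [93.2, -0.8, 71.4]]
100 z118 [81.0, 0.7, -42.4] z5 [79.8, 0.6, 71.4]
104 z118 [79.4, 0.7, -42.4] z5 [76.7, 0.6, 71.4]
106 z118 [78.6, 0.7, -42.4] z5 [75.2, 0.6, 71.4]
108 z118 [77.8, 0.6, -42.4] z5 [73.7, 0.6, 71.4]
```

Request:
carry_out --motion '[[[0, 2.5, -15, 0, 0, 0.004], [0, 0, -25, 0, 0, 0], [0, 0, -22, 0, 0, 0], [0, 0, -14, 0, 0, 0], [0, 0, -8, 0, 0, 0], [0, 0, -5, 0, 0, 0], [0, 0, -2, 0, 0, 0], [0, 0, 0, 0, 0, 0], [0, 0, 0, 0, 0, 0]]]'

```text
time: 27.12
tcp_pos: [438.0, 288.6, -14.0]
ee_rot: [0.974, 0.225, 0.001, -0.0]
wrist_force: [-0.3, -0.1, -4.2]
gripper_width: 54.7
gripper_force: 64.5
```

Request:
carry_out --motion '[[[0, 0, -1, 0, 0, 0], [0, 0, 0, 0, 0, 0]]]'

```text
time: 27.28
tcp_pos: [437.7, 288.6, -15.3]
ee_rot: [0.974, 0.225, 0.0, -0.0]
wrist_force: [0.1, 0.1, -3.7]
gripper_width: 54.4
gripper_force: 64.5
```

Request:
carry_out --motion '[[[0, 0, -1, 0, 0, 0], [0, 0, 0, 0, 0, 0]]]'

```text
time: 27.45
tcp_pos: [437.4, 288.5, -16.8]
ee_rot: [0.974, 0.225, 0.0, -0.0]
wrist_force: [0.1, 0.1, -4.0]
gripper_width: 54.5
gripper_force: 64.5
```

Request:
carry_out --motion '[[[0, -0.7, -0.5, 0, 0, 0], [0, 0, -0.5, 0, 0, 0], [0, 0, 0, 0, 0, 0]]]'

```text
time: 27.7
tcp_pos: [437.4, 287.7, -17.4]
ee_rot: [0.974, 0.226, 0.0, 0.0]
wrist_force: [-3.1, -1.1, 3.3]
gripper_width: 55.0
gripper_force: 65.3
```

Request:
carry_out --motion '[[[0, 0, 0, 0, 0, 0], [0, 0, 0, 0, 0, 0], [0, 0, 0, 0, 0, 0], [0, 0, 8, 0, 0, 0], [0, 0, 20, 0, 0, 0], [0, 0, 30, 0, 0, 0], [0, 0, 35, 0, 0, 0], [-5, -10, 35, 0, 0, 0], [-10, -20, 30, 0, 0, 0], [0, 0, 0, 0, 0, 0]]]' --hand 82

```text
time: 28.53
tcp_pos: [423.8, 256.9, 146.3]
ee_rot: [0.974, 0.225, 0.005, -0.0]
wrist_force: [-0.3, -0.2, 0.5]
gripper_width: 82.1
gripper_force: 0.0
```

Request:
carry_out --motion '[[[0, 0, 20, 0, 0, 0], [0, 0, 0, 0, 0, 0], [0, 0, 0, 0, 0, 0]]]'

```text
time: 28.78
tcp_pos: [422.7, 257.9, 160.6]
ee_rot: [0.974, 0.225, 0.001, -0.0]
wrist_force: [0.3, 0.2, -0.3]
gripper_width: 81.8
gripper_force: 0.0
```

```bash
python3 - <<'E'
from h import *
w=snap('wrist'); s=w['s']; im=w['color']; print(s['tcp_pos'],s['gripper_width'])
u=proj(w,[[438,287.5,25]])[0]; print(u)
m=(im.max(2)<75).astype(np.uint8)
for k in cv2.findContours(m,cv2.RETR_EXTERNAL,cv2.CHAIN_APPROX_NONE)[0]:
    if cv2.pointPolygonTest(k,tuple(map(float,u)),False)>=0: print('tile',cv2.boundingRect(k),cv2.minAreaRect(cast(w,k[:,0,:],5)[:,:2].astype(np.float32)))
g=im.min(2)
for lo,hi,z in ((110,188,25),(110,256,25),(188,256,5)):
    m=((g>lo)&(g<hi)).astype(np.uint8); n=np.zeros_like(m); cv2.fillPoly(n,[proj(w,[[438+.9*a-.435*b,287.5+.435*a+.9*b,5] for a,b in ((-90,-40),(90,-40),(90,40),(-90,40))]).astype(int)],1); m&=n
    k=max(cv2.findContours(m,cv2.RETR_EXTERNAL,cv2.CHAIN_APPROX_NONE)[0],key=cv2.contourArea); print(lo,hi,cv2.minAreaRect(cast(w,k[:,0,:],z)[:,:2].astype(np.float32)))
t=snap('top'); m=(t['color'].max(2)<60).astype(np.uint8); v=proj(t,[[438,287.5,5]])[0]
for k in cv2.findContours(m,cv2.RETR_EXTERNAL,cv2.CHAIN_APPROX_NONE)[0]:
    if cv2.contourArea(k)>300 and 190<k[:,0,0].min()<390 and 170<k[:,0,1].min()<300: print('top tile',[np.round(q,1) for q in cv2.minAreaRect(cast(t,k[:,0,:],5)[:,:2].astype(np.float32))])
E
```

```text
[422.71302631 257.9394523  160.57072459] 81.82592410757677
[299.82614717 153.41405494]
tile (262, 64, 80, 165) ((438.366455078125, 287.69158935546875), (180.89175415039062, 81.93905639648438), 25.587749481201172)
110 188 ((437.738525390625, 287.17913818359375), (155.3981170654297, 56.7016716003418), 25.726661682128906)
110 256 ((437.738525390625, 287.17913818359375), (155.3981170654297, 56.7016716003418), 25.726661682128906)
188 256 ((459.00323486328125, 330.8994140625), (3.3302836418151855, 0.9984319806098938), 43.17235565185547)
top tile [array([458.3,  -3.3]), array([91.6, 92. ]), np.float64(73.7)]
top tile [array([432.2, 296.4]), array([179.6,  96. ]), np.float64(25.2)]
top tile [array([ 605.3, -110.2]), array([92.2, 90.9]), np.float64(9.4)]
top tile [array([613.4, 118.9]), array([92.2, 91.4]), np.float64(11.9)]
```

```bash
python3 -c "
from cell import job
print(job.close_job())"
```

```text
the job is handed in; nothing more can be done
None
```

The nut, gear, bearing and cover each lie flat on their own tiles, measured within about 1.6 mm of the middle, with the cover 0.1° off its outline; the jar and spanner were not touched, and the job was handed in at about 29 s.

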